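Clear the rolling board and roll the varnished roller onto its line

TASK

Two sawn blocks lie stacked on the wooden board, in the way of the varnished wooden roller: first lay both flat on the floor of the steel tray, side by side, without bumping the roller. Then roll the roller along the board with light pushes, never picking it up or pressing it hard, and stop it squarely over the dark line marked across the board at the other end, so that its middle stands over the line and it lies parallel to it. Leave the hole saw and the wax tin where they stand.

Things in the scene. Friction and masses are not known exactly. Their poses are not given: they have to be found in the camera images.
- board: Fixed wooden board lying flat on the bench, 150 (x) x 380 (y) x 18 mm. Origin at the centre of its underside; its top is 18 mm above. Its y axis runs along its length (the rolling direction), x across. Near its right (-y) end stand a fixed vice (front, to x=0.453, y=0.128, up to 122 mm high) and a drawer cabinet (behind, 206 mm high; knobs from x=0.66): keep the gripper clear of both.
- mark: The dark 2 mm line drawn straight across the board's top near one end (either end), between two small steel tabs clipped to the board's long edges (tabs flush with the top, standing 4.5 mm out from the edges). Origin at the middle of the line, on the board's top; x runs along the line, y along the board's length.
- roller: Loose smooth wooden cylinder, 60 mm diameter, 130 mm long, about 0.27 kg, lying across the board near the end away from the line, up to 3 degrees out of square (light pushes hardly turn it: it rolls square to its own axis). Origin at its centre, 30 mm above the board; x runs along its axis; y, z turn as it rolls. It coasts under 5 mm when a push of up to 60 mm/s ends smoothly.
- block_low: Lower block of the stack, sawn wood, 50 (x) x 95 (y) x 28 (z) mm, 0.05 kg, loose, flat on the middle of the board at any yaw. Origin at the centre of its underside.
- block_top: Upper block, sawn wood, 45 (x) x 85 (y) x 26 (z) mm, 0.05 kg, loose, lying flat on block_low at another yaw. Origin at the centre of its underside.
- tray: Fixed grey sheet-steel tray on the bench between robot and board, 150 (x) x 228 (y) mm, floor 2 mm thick, walls 2 mm thick and 22 to 24 mm high; only in the last 35 mm towards its +x, -y corner the -y end wall is higher, up to 53 mm. Inside 146 x 224 mm. Origin at the centre of its underside.
- hole_saw: Black hole saw with a shank, 52 mm diameter, 74 mm high, loose, standing to the left, near the front left corner of the board. Not to be moved. Origin at the centre of its underside.
- wax_tin: Round wax tin, 67 mm diameter, 36 mm high, loose, past the right (-y) end of the board. Not to be moved. Origin at the centre of its underside.

How it is judged:
By the outcome, as a careful person would: the job done as asked, in the order asked, and still so for the second after the job is handed in, with the robot touching nothing.
It also fails if it takes over 72 s, if anything falls off the work surface, if the arm or the gripper's body presses on something with over 40 N, if the wrist force passes 120 N, or if a joint passes its speed limit or range.

ROBOT

A 6-joint arm with a two-finger parallel gripper is mounted at the origin on a cart in front of the work surface, level with it; the furniture and walls round the work are solid. World frame = base frame: x ahead of the robot, y to its left, z up, the work surface at z = 0. Lengths are in mm, angles in degrees, forces in N, time in s.
With the tool pointing down it reaches from about 300 to 850 mm from the base axis. Payload 4.2 kg.
Tool frame: the origin (TCP) lies at the very end of the fingers, on their centre line; the grasp point (between the pads) lies 19 mm behind it; z points along the fingers, y is the line along which they close (so a half turn about z gives the same grasp; the last joint's range is limited). The gripper opens to 91 mm and grips with 3 to 60 N. Pads are 32 mm wide; open, the fingers measure 118 mm over their backs; the gripper's body (76 mm by 178 mm) begins 60 mm behind the grasp point.
Start: joints at [66.75, 18.312, 89.639, -0, 72.044, -1.146], TCP at [216.376, 532.752, 213.976] pointing down, gripper open.
Joint ranges: [-177.97, 177.97], [-48.28, 115.42], [12.27, 149.76], [-77.06, 257.06], [2.81, 150.46], [-146.56, 146.56]. Speed limits (degrees/s): [147.25, 147.25, 180, 180, 180, 180].

INTERFACE

Orientations are given as [roll, pitch, yaw] about the fixed x, y, z axes, in that order (R = Rz(yaw) Ry(pitch) Rx(roll)).
In Python, from workcell import env, eyes gives the robot as it stands.
- The arm moves only by the tool send_rows, never from a script. Its argument "targets" is text: rows parted by semicolons, each of 7 numbers parted by spaces: the shift along the tool's x, y, z in m, then the turn, a rotation vector about the tool's x, y, z in degrees, then the opening in per cent of the stroke, from 0 (shut) to 100 (fully open). A call has 1 to 12 rows; each row is the pose to reach, as a shift and turn from the pose commanded when the call began, along the tool's axes at that moment; what a row does not reach only later rows make up. A row lasts 1/12 s, in which the tool goes at most 41.7 mm and 7.16 degrees, less where a joint would pass 70% of its speed; a pose out of reach is approached as far as the arm can. A call with a gripper value outside its range is refused whole. The fingers move at their own pace and stop on an object; "grip_force" is the grip in N (left out, the last holds). Time passes only in rows, so rows that repeat a pose let the fingers close. It gives the time, the measured TCP pose, the force, the opening and the grip force at its end, in the units of the state.
- env.state(): the state, without advancing time (a new reading comes with each control period).
- eyes.grab_frame(name): name is "side" or "top" or "wrist"; returns a dict with "image" (400x640x3 uint8, blue, green, red), "fovy" (degrees; the focal length in pixels is half the picture's height over the tangent of half this angle, whatever the lens; pixels are square), "cx", "cy" (the principal point, pixels), "eye" and "attitude" of the camera in the world. Camera axes: x right, y up, looking along -z (the intrinsics and any distortion apply to the point x, -y, -z); pixel columns grow to the right and rows downward; lengths in mm; the calibration is good to about 2 mm. The wrist camera is an equidistant fisheye: a pixel r from the principal point sees the ray r / f radians off the axis. A picture is of the moment at which its call begins. There is no depth.
- env.job_done(): hands the job in; it is judged then, once.
The state is a dict: "time_s": time; "qpos": joint angles; "qvel": joint speeds; "effort": joint torques, N m; "ee_pos": TCP position; "ee_rot": TCP orientation; "force": force on the tool from outside, world axes, zero at the start; "torque": the same for the moment, N m; "gripper_width": finger opening in mm; "gripper_force": force on a finger pad.
Only numpy, scipy, OpenCV 4.12 (cv2) and the standard library are available. Lean on these libraries where they do the work, as an engineer would, in place of code of your own. Each camera call takes 0.05 s, during which the arm holds its last target. There are 200 camera calls.

## Working session

There is one attempt and no reset: what is moved stays moved. The work goes in short steps, Python scripts to look and compute and a tool call to move; the robot and the scene stay as the last step left them, time stands still between calls to the robot, and variables do not carry over. Pictures are saved under pics/ and viewed, at most 10 in all, crops included, and the job is handed in when it is done.

Besides the shell and the picture viewer there is one more tool, called after ">>>" in YAML: its name, and indented under it one key for each argument. send_rows: Moves the arm, as the interface text tells. Its arguments: {"type":"object","properties":{"targets":{"type":"string"},"grip_force":{"type":"number"}},"required":["targets"]}

```bash
ls; mkdir -p pics; python3 - <<'E'
from workcell import env, eyes
import cv2,numpy as np
for n in ("top","side"):
    f=eyes.grab_frame(n); cv2.imwrite(f"pics/{n}0.png",f["image"]); print(n,{k:v for k,v in f.items() if k!="image"})
print(env.state())
E
```

```text
pics
top {'fovy': 43.8236145511698, 'cx': 316.6676483305001, 'cy': 203.31165362635338, 'eye': array([ 278.21121282,  260.30115394, 1493.20149932]), 'attitude': array([  8.28453891,   0.85642233, -88.80912069])}
side {'fovy': 54.12664605549242, 'cx': 312.72031527933297, 'cy': 200.58889666882473, 'eye': array([  70.56523504, -355.98830655,  593.91541831]), 'attitude': array([ 54.55613162,  -0.15678626, -33.71141268])}
{'time_s': 0.1, 'qpos': array([ 6.67499505e+01,  1.83467096e+01,  8.96995784e+01, -8.09012411e-04,
        7.20432098e+01, -1.14713494e+00]), 'qvel': array([ 0.00294728, -0.07185868, -0.20844359, -0.15576014,  0.0024013 ,
       -0.03718529]), 'effort': array([ 1.11222966e-03, -4.13328159e+01, -2.32511973e+01,  7.28930393e-02,
        4.21807368e-02, -5.00945077e-05]), 'ee_pos': array([216.19285984, 532.32264721, 213.21596602]), 'ee_rot': array([-1.79910505e+02, -1.02268130e-03,  1.57897335e+02]), 'force': array([0.12931157, 0.21449564, 0.01259446]), 'torque': array([-0.04135784,  0.02274404, -0.00214071]), 'gripper_force': 0.0, 'gripper_width': 90.60030845904721}
```

View pics/top0.png

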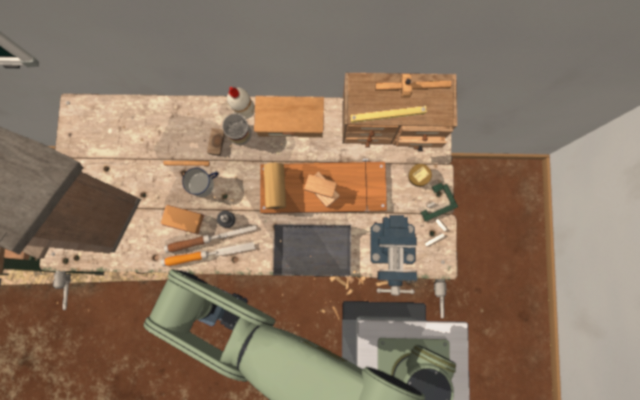

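View pics/side0.png

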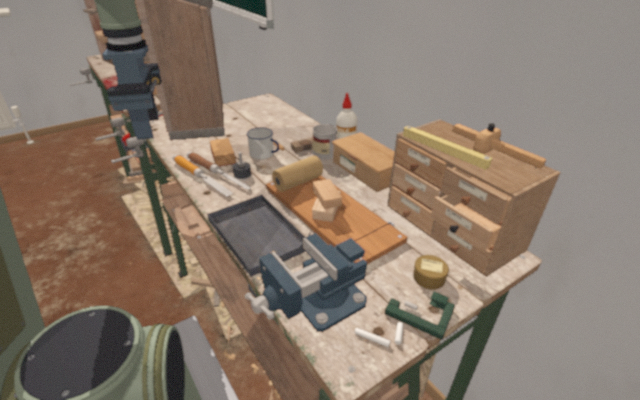

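The top view shows the roller at (274,185), the stack at (322,188), the line near (365,187), the tray at (312,250) and the hole saw at (227,218). The side view agrees. Next I cast rays for rough positions.

```bash
cat > h.py <<'E'
import numpy as np, cv2
from scipy.spatial.transform import Rotation as R
from workcell import env, eyes
def rot(a): return R.from_euler('xyz',a,degrees=True)
def ray(f,px,fish=False):
    px=np.atleast_2d(np.float64(px)); foc=200/np.tan(np.radians(f["fovy"]/2))
    u=(px-[f["cx"],f["cy"]])/foc
    if fish:
        r=np.linalg.norm(u,axis=1,keepdims=True)+1e-12
        d=np.hstack([u/r*np.sin(r),np.cos(r)])
    else: d=np.hstack([u,np.ones((len(u),1))])
    return rot(f["attitude"]).apply(d*[1,-1,-1])
def cast(f,px,z,fish=False):
    d=ray(f,px,fish); e=np.array(f["eye"]); return e+d*((z-e[2])/d[:,2:])
def proj(f,P,fish=False):
    foc=200/np.tan(np.radians(f["fovy"]/2))
    d=rot(f["attitude"]).inv().apply(np.atleast_2d(P)-f["eye"])*[1,-1,-1]
    if fish:
        n=np.hypot(d[:,0],d[:,1]); t=np.arctan2(n,d[:,2]); u=d[:,:2]/n[:,None]*t[:,None]
    else: u=d[:,:2]/d[:,2:]
    return u*foc+[f["cx"],f["cy"]]
def rel(pos,yaw,s=None):
    """tool-frame shift (m) and rotvec (deg) to a tool-down pose with given yaw"""
    s=s or env.state(); r0=rot(s["ee_rot"]); t=rot([180,0,yaw])
    return np.round(r0.inv().apply(np.array(pos)-s["ee_pos"])/1000,4), np.round((r0.inv()*t).as_rotvec(degrees=True),2)
E
python3 - <<'E'
from h import *
f=eyes.grab_frame("top")
for n,p,z in [("roller ends",[[274,163],[274,207]],48),("stack",[[322,188]],60),("line",[[365,187]],18),("board",[[260,162],[387,162],[387,213],[260,213]],18),("tray",[[274,225],[350,225],[350,275],[274,275]],22),("saw",[[227,218]],40),("tin",[[420,175]],36)]:
    print(n,np.round(cast(f,p,z)).tolist())
w=eyes.grab_frame("wrist"); print({k:v for k,v in w.items() if k!="image"})
for yaw in (0,90,180,-90): print(yaw,rel([480,270,330],yaw))
E
```

```text
roller ends [[607.0, 416.0, 48.0], [475.0, 411.0, 48.0]]
stack [[532.0, 271.0, 60.0]]
line [[545.0, 142.0, 18.0]]
board [[616.0, 462.0, 18.0], [623.0, 76.0, 18.0], [467.0, 76.0, 18.0], [460.0, 456.0, 18.0]]
tray [[424.0, 412.0, 22.0], [429.0, 186.0, 22.0], [282.0, 185.0, 22.0], [277.0, 407.0, 22.0]]
saw [[441.0, 550.0, 40.0]]
tin [[581.0, -19.0, 36.0]]
{'fovy': 65.70646984690485, 'cx': 313.52096509842266, 'cy': 201.45840295998914, 'eye': array([153.37117605, 558.0824912 , 383.87502185]), 'attitude': array([-1.38269993e+01,  4.17550999e-02,  6.78461408e+01])}
0 (array([-0.3431, -0.1441, -0.1164]), array([-2.0000e-02,  9.0000e-02,  1.5789e+02]))
90 (array([-0.3431, -0.1441, -0.1164]), array([-5.000e-02,  4.000e-02,  6.789e+01]))
180 (array([-0.3431, -0.1441, -0.1164]), array([-6.000e-02, -1.000e-02, -2.211e+01]))
-90 (array([-0.3431, -0.1441, -0.1164]), array([-4.0000e-02, -6.0000e-02, -1.1211e+02]))
```

>>> send_rows:
  targets: "-0.06 -0.022 -0.01 0 0 -4 100;-0.12 -0.045 -0.02 0 0 -8 100;-0.18 -0.068 -0.03 0 0 -12 100;-0.24 -0.09 -0.04 0 0 -16 100;-0.30 -0.113 -0.047 0 0 -20 100;-0.34 -0.128 -0.047 0 0 -22.1 100;-0.362 -0.136 -0.047 0 0 -22.1 100;-0.362 -0.136 -0.047 0 0 -22.1 100;-0.362 -0.136 -0.047 0 0 -22.1 100;-0.362 -0.136 -0.047 0 0 -22.1 100;-0.362 -0.136 -0.047 0 0 -22.1 100;-0.362 -0.136 -0.047 0 0 -22.1 100"

```text
time_s: 1.2
ee_pos: [500.4, 270.3, 260.5]
ee_rot: [180.0, -0.1, 179.9]
force: [-0.4, -0.3, -0.1]
gripper_width: 91.4
gripper_force: 0.0
```

```bash
python3 - <<'E'
from h import *
import pickle
f=eyes.grab_frame("wrist"); cv2.imwrite("pics/w1.png",f["image"]); pickle.dump(f,open("w1.pkl","wb"))
s=env.state(); print(s["time_s"],s["ee_pos"],s["ee_rot"],f["eye"],f["attitude"])
E
```

```text
1.25 [499.73492497 271.04327686 260.5523909 ] [ 1.79974376e+02 -8.99619742e-02  1.79991448e+02] [432.79008596 270.53843501 431.18600163] [-1.37644344e+01 -8.66491184e-02  8.98446363e+01]
```

View pics/w1.png

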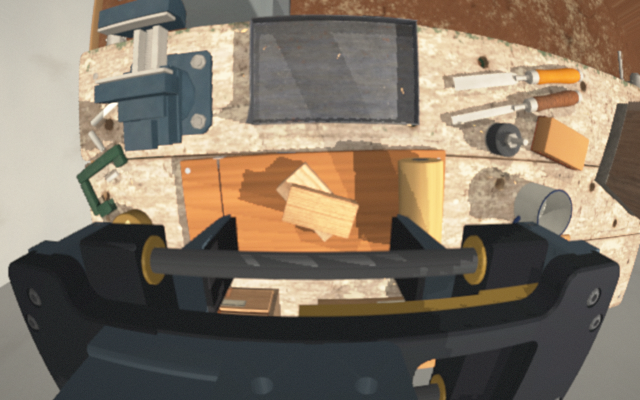

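The wrist view shows the upper block around (320,210), with a corner of the lower block visible near (300,175). The roller runs along x≈422 and the line along x≈222. The tray spans (250–418, 17–125). Next I segment these.

```bash
python3 - <<'E'
from h import *
import pickle
f=pickle.load(open("w1.pkl","rb")); im=f["image"]
hsv=cv2.cvtColor(im,cv2.COLOR_BGR2HSV)
for p in [(320,200),(300,175),(345,225),(330,190),(380,200),(425,200),(260,215),(222,200),(300,70),(265,180)]: print(p,hsv[p[1],p[0]],end=' ')
print()
roi=np.zeros(im.shape[:2],np.uint8); roi[155:250,240:385]=1
m=((hsv[...,2]>130)&(hsv[...,1]<145)).astype(np.uint8)*roi
c,_=cv2.findContours(m,0,1); c=max(c,key=cv2.contourArea); print(cv2.contourArea(c)); a=cv2.approxPolyDP(c,3,True)[:,0]; print(a.tolist())
print(np.round(cast(f,a,72,True)[:,:2]).tolist()); print(np.round(cast(f,a,46,True)[:,:2]).tolist())
big=cv2.resize(im[145:255,165:455],None,fx=2.7,fy=2.7,interpolation=cv2.INTER_CUBIC); cv2.imwrite("pics/w1c.png",big)
E
```

```text
(320, 200) [ 20 103 251] (300, 175) [ 22  68 253] (345, 225) [ 20 101 252] (330, 190) [ 13 123 219] (380, 200) [ 13 161 130] (425, 200) [ 19 123 235] (260, 215) [ 13 159 226] (222, 200) [ 12 157 188] (300, 70) [ 19  18 115] (265, 180) [ 13 162 161] 
3652.0
[[302, 163], [276, 188], [286, 202], [282, 220], [312, 229], [323, 241], [333, 234], [347, 238], [358, 203], [335, 195]]
[[475.0, 258.0], [504.0, 226.0], [521.0, 238.0], [544.0, 232.0], [555.0, 269.0], [571.0, 282.0], [562.0, 295.0], [568.0, 312.0], [523.0, 324.0], [513.0, 296.0]]
[[478.0, 257.0], [509.0, 223.0], [528.0, 236.0], [552.0, 230.0], [564.0, 269.0], [581.0, 283.0], [571.0, 296.0], [577.0, 315.0], [529.0, 328.0], [519.0, 298.0]]
```

View pics/w1c.png

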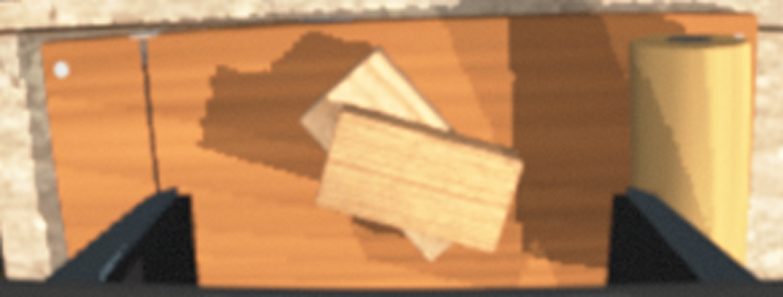

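The crop shows the top block's upper face corners at about (292,187), (358,205), (349,238) and (283,220) in full-image pixels. The line runs at x≈219–223 and the roller's near end at x≈398–444.

```bash
python3 - <<'E'
from h import *
import pickle
f=pickle.load(open("w1.pkl","rb"));im=f["image"]
P=cast(f,[[292,186.9],[358.3,205.4],[349,237.6],[282.8,220.2]],72,True)[:,:2]
print("top",P.round(1).tolist(),[round(np.linalg.norm(P[i]-P[(i+1)%4]),1) for i in range(4)],P.mean(0)); d=P[1]+P[2]-P[0]-P[3]; yt=np.degrees(np.arctan2(d[1],d[0])); print("long dir",yt)
T=cast(f,[[252,18],[416,23],[418,123],[250,124]],23,True); print("tray",T.round(1).tolist(),T.mean(0))
L=cast(f,np.array([[145,40],[158,190]])/2.7+[165,145],18,True); print("line",L)
c=P.mean(0); 
# closing axis perpendicular to long; tool x along long (tool y=(sin yaw,-cos yaw)) => yaw = long dir (mod 180)
q1=np.degrees(np.arctan2(c[1],c[0]))
for y in (yt,yt-180,yt+180): print(y,"q6",90+q1-y, rel([*c,130],y), rel([*c,51],y))
E
```

```text
top [[503.0, 245.4], [525.8, 324.9], [567.1, 314.7], [544.2, 233.4]] [np.float64(82.7), np.float64(42.5), np.float64(84.5), np.float64(42.9)] [535.01289862 279.60244868]
long dir 74.09870396089136
tray [[279.2, 189.1, 23.0], [281.1, 412.2, 23.0], [423.8, 412.7, 23.0], [427.1, 187.2, 23.0]] [352.79863138 300.29635213  23.        ]
line [[474.46894682 140.27100951  18.        ]
 [554.09503493 142.11978414  18.        ]]
74.09870396089136 q6 43.493260372488535 (array([-0.0355,  0.0085,  0.1305]), array([-7.0000e-02, -9.0000e-02,  1.0589e+02])) (array([-0.0356,  0.0085,  0.2095]), array([-7.0000e-02, -9.0000e-02,  1.0589e+02]))
-105.90129603910864 q6 223.49326037248852 (array([-0.0355,  0.0085,  0.1305]), array([ 8.000e-02, -6.000e-02, -7.411e+01])) (array([-0.0356,  0.0085,  0.2095]), array([ 8.000e-02, -6.000e-02, -7.411e+01]))
254.09870396089136 q6 -136.50673962751148 (array([-0.0355,  0.0085,  0.1305]), array([ 8.000e-02, -6.000e-02, -7.411e+01])) (array([-0.0356,  0.0085,  0.2095]), array([ 8.000e-02, -6.000e-02, -7.411e+01]))
```

>>> send_rows:
  targets: "-0.006 0.001 0.02 0 0 7 100;-0.012 0.003 0.04 0 0 14 100;-0.018 0.004 0.06 0 0 21 100;-0.024 0.006 0.08 0 0 28 100;-0.030 0.007 0.1 0 0 35 100;-0.0355 0.0085 0.11 0 0 42 100;-0.0355 0.0085 0.12 0 0 49 100;-0.0355 0.0085 0.13 0 0 56 100;-0.0355 0.0085 0.13 0 0 63 100;-0.0355 0.0085 0.13 0 0 70 100;-0.0355 0.0085 0.13 0 0 77 100;-0.0355 0.0085 0.13 0 0 84 100"

```text
time_s: 2.25
ee_pos: [534.3, 280.9, 130.8]
ee_rot: [-179.9, -0.0, 95.8]
force: [-0.5, 0.3, -1.1]
gripper_width: 91.3
gripper_force: 0.0
```

>>> send_rows:
  targets: "0 0 0 0 0 7 100;0 0 0 0 0 14 100;0 0 0 0 0 21 100;0 0 0 0 0 21.9 100;0 0 0 0 0 21.9 100;0 0 0 0 0 21.9 100"

```text
time_s: 2.75
ee_pos: [535.3, 279.9, 131.0]
ee_rot: [-180.0, -0.0, 74.3]
force: [-0.0, -0.2, -0.3]
gripper_width: 91.2
gripper_force: 0.0
```

```bash
python3 - <<'E'
from h import *
s=env.state(); print(s["ee_pos"],s["ee_rot"]); print(rel([535,279.6,51],74.1))
E
```

```text
[535.25376429 279.9489168  130.99371897] [-1.79982111e+02 -4.09250406e-03  7.43253407e+01]
(array([-0.0004, -0.0001,  0.08  ]), array([-0.02, -0.  ,  0.23]))
```

>>> send_rows:
  targets: "0 0 0.025 0 0 0 100;0 0 0.05 0 0 0 100;0 0 0.07 0 0 0 100;0 0 0.079 0 0 0 100;0 0 0.079 0 0 0 100;0 0 0.079 0 0 0 40;0 0 0.079 0 0 0 30;0 0 0.079 0 0 0 30;0 0 0.079 0 0 0 30;0 0 0.079 0 0 0 30;0 0 0.079 0 0 0 30;0 0 0.079 0 0 0 30"
  grip_force: 15

```text
time_s: 3.75
ee_pos: [536.2, 279.1, 52.3]
ee_rot: [180.0, -0.0, 74.1]
force: [-0.3, -0.8, 0.1]
gripper_width: 47.3
gripper_force: 0.0
```

>>> send_rows:
  targets: "0 0 0 0 0 0 30;0 0 0 0 0 0 30;0 0 0 0 0 0 30;0 0 -0.02 0 0 0 30;0 0 -0.05 0 0 0 30;0 0 -0.07 0 0 0 30;0 0 -0.07 0 0 0 30;0 0 -0.07 0 0 0 30"

```text
time_s: 4.42
ee_pos: [536.5, 279.2, 122.7]
ee_rot: [179.9, -0.1, 74.1]
force: [-0.8, -0.6, -1.2]
gripper_width: 44.6
gripper_force: 15.0
```

```bash
python3 - <<'E'
from h import *
s=env.state(); print(s["gripper_width"],s["gripper_force"],s["ee_pos"],s["ee_rot"]); print(rel([353,255,110],0),rel([353,255,9],0))
E
```

```text
44.63392894196709 14.997779577970505 [536.50509749 279.24495886 122.71497653] [ 1.79912665e+02 -8.39836733e-02  7.40973524e+01]
(array([-0.0736, -0.1699,  0.0123]), array([ 2.00e-02, -1.30e-01,  7.41e+01])) (array([-0.0738, -0.17  ,  0.1133]), array([ 2.00e-02, -1.30e-01,  7.41e+01]))
```

>>> send_rows:
  targets: "-0.008 -0.018 0 0 0 7 30;-0.016 -0.036 0 0 0 14 30;-0.024 -0.054 0 0 0 21 30;-0.032 -0.072 0 0 0 28 30;-0.04 -0.09 0 0 0 35 30;-0.048 -0.108 0 0 0 42 30;-0.056 -0.126 0 0 0 49 30;-0.064 -0.146 0 0 0 56 30;-0.072 -0.166 0 0 0 63 30;-0.0737 -0.17 0 0 0 70 30;-0.0737 -0.17 0 0 0 74.1 30;-0.0737 -0.17 0.03 0 0 74.1 30"

```text
time_s: 5.42
ee_pos: [354.4, 256.4, 94.2]
ee_rot: [-179.7, -0.4, -0.1]
force: [1.2, 1.2, -0.2]
gripper_width: 44.9
gripper_force: 15.0
```

>>> send_rows:
  targets: "0 0 0.025 0 0 0 30;0 0 0.05 0 0 0 30;0 0 0.07 0 0 0 30;0 0 0.08 0 0 0 30;0 0 0.0835 0 0 0 30;0 0 0.0835 0 0 0 30;0 0 0.0835 0 0 0 30"

```text
time_s: 6.0
ee_pos: [351.4, 254.0, 7.4]
ee_rot: [179.9, 0.1, -0.0]
force: [0.2, 0.9, -0.7]
gripper_width: 44.9
gripper_force: 15.0
```

>>> send_rows:
  targets: "0 0 0.001 0 0 0 30;0 0 0.001 0 0 0 65;0 0 0.001 0 0 0 70;0 0 0.001 0 0 0 70;0 0 -0.03 0 0 0 70;0 0 -0.065 0 0 0 70;0 0 -0.1 0 0 0 100;0 0 -0.14 0 0 0 100;0 0 -0.18 0 0 0 100;0 0 -0.2 0 0 0 100;0 0 -0.2 0 0 0 100;0 0 -0.2 0 0 0 100"

```text
time_s: 7.0
ee_pos: [352.7, 254.9, 209.4]
ee_rot: [-179.9, -0.1, -0.0]
force: [0.1, -0.0, -0.8]
gripper_width: 91.0
gripper_force: 0.0
```

```bash
python3 - <<'E'
from h import *
import pickle
f=eyes.grab_frame("wrist"); cv2.imwrite("pics/w2.png",f["image"]); pickle.dump(f,open("w2.pkl","wb"))
s=env.state(); print(s["time_s"],s["ee_pos"],s["ee_rot"])
E
```

```text
7.05 [351.84730699 254.36855746 207.94963508] [ 1.79980444e+02  3.41417919e-02 -2.35117033e-03]
```

View pics/w2.png

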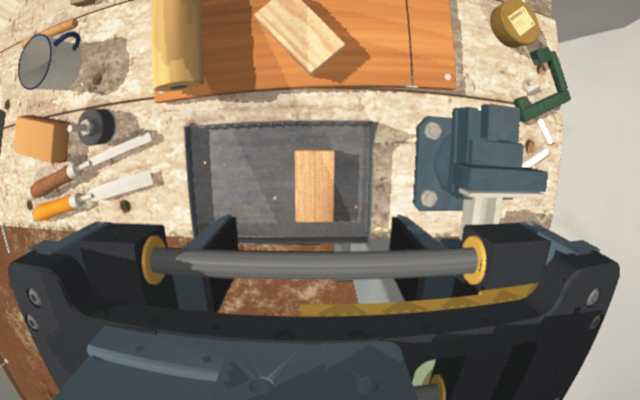

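The first block lies flat in the tray at about (315,186). The lower block is at about (300,35), the line at x≈410 and the roller at x≈177.

```bash
python3 - <<'E'
from h import *
import pickle
f=pickle.load(open("w2.pkl","rb")); im=f["image"]
hsv=cv2.cvtColor(im,cv2.COLOR_BGR2HSV)
roi=np.zeros(im.shape[:2],np.uint8); roi[0:85,235:370]=1
m=((hsv[...,2]>185)&(hsv[...,1]<135)).astype(np.uint8)*roi
c,_=cv2.findContours(m,0,1); c=max(c,key=cv2.contourArea); a=cv2.approxPolyDP(c,3,True)[:,0]; print(a.tolist()); P=cast(f,a,46,True)[:,:2]; print(P.round(1).tolist())
r=cv2.minAreaRect(cast(f,c[:,0],46,True)[:,:2].astype(np.float32)); print(r)
b=cv2.resize(im[0:100,140:460],None,fx=2.4,fy=2.4,interpolation=cv2.INTER_CUBIC); cv2.imwrite("pics/w2c.png",b)
E
```

```text
[[254, 14], [308, 73], [344, 45], [301, 0], [270, 0]]
[[549.2, 321.0], [477.6, 261.5], [509.8, 222.9], [564.1, 269.3], [565.6, 303.6]]
((529.3518676757812, 272.6482849121094), (95.480224609375, 52.64799118041992), 41.73859786987305)
```

View pics/w2c.png

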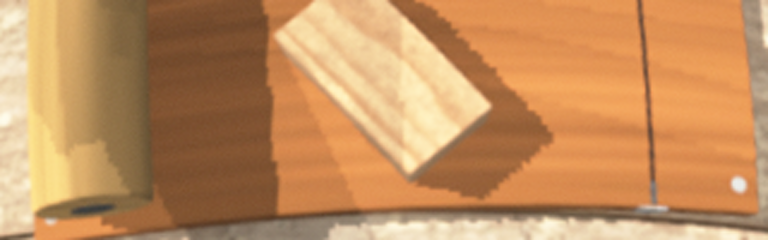

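>>> send_rows:
  targets: "0.03 -0.003 0.01 0 0 -6 100;0.06 -0.006 0.02 0 0 -12 100;0.09 -0.009 0.03 0 0 -18 100;0.12 -0.012 0.04 0 0 -24 100;0.15 -0.015 0.06 0 0 -30 100;0.17 -0.0176 0.075 0 0 -36 100;0.178 -0.0176 0.088 0 0 -39.8 100;0.178 -0.0176 0.11 0 0 -39.8 100;0.178 -0.0176 0.135 0 0 -39.8 100;0.178 -0.0176 0.155 0 0 -39.8 100;0.178 -0.0176 0.155 0 0 -39.8 100;0.178 -0.0176 0.155 0 0 -39.8 100"

```text
time_s: 8.05
ee_pos: [528.6, 271.4, 50.9]
ee_rot: [-179.9, 0.3, 39.8]
force: [-0.4, -0.2, 0.2]
gripper_width: 91.2
gripper_force: 0.0
```

```bash
python3 - <<'E'
from h import *
s=env.state(); print(s["ee_pos"],s["ee_rot"]); print(rel([530,272,24],39.8))
E
```

```text
[528.60402725 271.41479928  50.93759985] [-179.91517465    0.33288683   39.79116495]
(array([0.0016, 0.0005, 0.0269]), array([-0.08,  0.33, -0.01]))
```

>>> send_rows:
  targets: "0.001 0 0.015 0 0 0 100;0.001 0 0.027 0 0 0 100;0.001 0 0.027 0 0 0 100;0.001 0 0.027 0 0 0 40;0.001 0 0.027 0 0 0 35;0.001 0 0.027 0 0 0 35;0.001 0 0.027 0 0 0 35;0.001 0 0.027 0 0 0 35;0.001 0 0.027 0 0 0 35;0.001 0 0.027 0 0 0 35;0.001 0 0.027 0 0 0 35;0.001 0 0.027 0 0 0 35"

```text
time_s: 9.05
ee_pos: [531.3, 273.0, 26.8]
ee_rot: [180.0, -0.0, 39.8]
force: [-0.5, -0.5, 3.0]
gripper_width: 50.2
gripper_force: 14.8
```

>>> send_rows:
  targets: "0 0 0 0 0 0 35;0 0 0 0 0 0 35;0 0 0 0 0 0 35;0 0 -0.03 0 0 0 35;0 0 -0.06 0 0 0 35;0 0 -0.08 0 0 0 35;0 0 -0.08 0 0 0 35;0 0 -0.08 0 0 0 35"

```text
time_s: 9.72
ee_pos: [531.4, 273.2, 106.9]
ee_rot: [180.0, -0.1, 39.8]
force: [-0.8, -0.6, -1.0]
gripper_width: 50.4
gripper_force: 14.8
```

```bash
python3 - <<'E'
from h import *
s=env.state(); print(s["gripper_width"],s["ee_pos"],s["ee_rot"]); print(rel([353,345,105],0),rel([353,345,9],0))
E
```

```text
50.382420545437725 [531.44101515 273.22256541 106.91648818] [ 1.79990609e+02 -9.96495292e-02  3.97943554e+01]
(array([-0.0912, -0.1694,  0.0017]), array([-3.000e-02, -1.000e-01,  3.979e+01])) (array([-0.0913, -0.1694,  0.0977]), array([-3.000e-02, -1.000e-01,  3.979e+01]))
```

>>> send_rows:
  targets: "-0.014 -0.025 0 0 0 6 35;-0.028 -0.05 0 0 0 12 35;-0.042 -0.075 0 0 0 18 35;-0.056 -0.1 0 0 0 24 35;-0.07 -0.125 0 0 0 30 35;-0.084 -0.155 0 0 0 36 35;-0.091 -0.169 0 0 0 39.8 35;-0.091 -0.169 0.03 0 0 39.8 35;-0.091 -0.169 0.06 0 0 39.8 35;-0.091 -0.169 0.08 0 0 39.8 35;-0.091 -0.169 0.09 0 0 39.8 35;-0.091 -0.169 0.09 0 0 39.8 35"

```text
time_s: 10.72
ee_pos: [350.9, 342.6, 13.2]
ee_rot: [179.7, 0.3, -0.0]
force: [-0.7, -0.8, -0.6]
gripper_width: 50.1
gripper_force: 14.8
```

>>> send_rows:
  targets: "0 0 0.003 0 0 0 35;0 0 0.004 0 0 0 35;0 0 0.005 0 0 0 35;0 0 0.005 0 0 0 35"

```text
time_s: 11.05
ee_pos: [353.6, 344.9, 12.2]
ee_rot: [-179.9, -0.1, -0.0]
force: [0.0, -0.7, -0.0]
gripper_width: 50.4
gripper_force: 14.8
```

>>> send_rows:
  targets: "0 0 0.001 0 0 0 35;0 0 0.001 0 0 0 68;0 0 0.001 0 0 0 72;0 0 0.001 0 0 0 72;0 0 0.001 0 0 0 72;0 0 -0.03 0 0 0 72;0 0 -0.065 0 0 0 72;0 0 -0.1 0 0 0 72;0 0 -0.14 0 0 0 72;0 0 -0.18 0 0 0 72;0 0 -0.2 0 0 0 72;0 0 -0.2 0 0 0 72"

```text
time_s: 12.05
ee_pos: [355.3, 346.7, 217.0]
ee_rot: [-179.5, -0.5, -0.0]
force: [1.3, 1.2, -1.3]
gripper_width: 65.7
gripper_force: 0.0
```

>>> send_rows:
  targets: "0.035 0.01 -0.008 0 0 0 100;0.07 0.02 -0.016 0 0 0 100;0.105 0.03 -0.024 0 0 0 100;0.135 0.04 -0.03 0 0 0 100;0.148 0.046 -0.03 0 0 0 100;0.148 0.046 -0.03 0 0 0 100;0.148 0.046 -0.03 0 0 0 100;0.148 0.046 -0.03 0 0 0 100;0.148 0.046 -0.03 0 0 0 100"

```text
time_s: 12.8
ee_pos: [499.4, 298.9, 241.0]
ee_rot: [180.0, 0.1, 0.1]
force: [0.3, 0.6, 0.6]
gripper_width: 91.2
gripper_force: 0.0
```

```bash
python3 - <<'E'
from h import *
import pickle
f=eyes.grab_frame("wrist"); cv2.imwrite("pics/w3.png",f["image"]); pickle.dump(f,open("w3.pkl","wb"))
s=env.state(); print(s["time_s"],s["ee_pos"],s["ee_rot"],f["eye"])
E
```

```text
12.85 [499.57615292 299.02504568 241.21036636] [1.79991186e+02 6.09627542e-02 7.98997289e-02] [566.41325391 299.24370273 411.39175446]
```

View pics/w3.png

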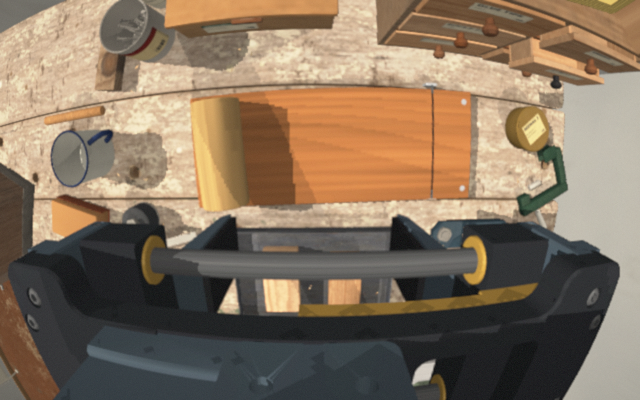

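Both blocks lie in the tray. The roller spans about x 193–246 and y 97–210, and the line runs from (432,90) to (431,196). Next I fit the edges.

```bash
python3 - <<'E'
from h import *
import pickle
f=pickle.load(open("w3.pkl","rb")); hsv=cv2.cvtColor(f["image"],cv2.COLOR_BGR2HSV)
for v in (110,150,195):
    print(v,[(u,*hsv[v,u].tolist()) for u in range(188,256,2)])
    print([(u,int(hsv[v,u,2])) for u in range(426,438)])
E
```

```text
110 [(188, 17, 69, 222), (190, 17, 98, 227), (192, 19, 131, 231), (194, 19, 127, 237), (196, 19, 126, 236), (198, 18, 127, 233), (200, 18, 130, 230), (202, 19, 126, 232), (204, 18, 133, 222), (206, 18, 131, 212), (208, 17, 131, 214), (210, 17, 132, 214), (212, 17, 133, 211), (214, 18, 133, 202), (216, 18, 131, 193), (218, 17, 128, 181), (220, 17, 132, 168), (222, 17, 133, 150), (224, 17, 134, 135), (226, 17, 130, 131), (228, 17, 125, 126), (230, 17, 129, 123), (232, 17, 122, 119), (234, 17, 130, 112), (236, 18, 129, 111), (238, 17, 127, 110), (240, 13, 147, 109), (242, 12, 152, 114), (244, 12, 162, 112), (246, 13, 157, 114), (248, 13, 159, 114), (250, 13, 162, 112), (252, 13, 160, 115), (254, 13, 150, 117)]
[(426, 224), (427, 222), (428, 224), (429, 224), (430, 222), (431, 189), (432, 136), (433, 158), (434, 213), (435, 226), (436, 224), (437, 223)]
150 [(188, 16, 69, 228), (190, 16, 75, 224), (192, 15, 77, 225), (194, 15, 132, 230), (196, 21, 122, 244), (198, 21, 120, 244), (200, 20, 123, 242), (202, 20, 122, 240), (204, 20, 122, 242), (206, 20, 124, 243), (208, 19, 124, 240), (210,
[... 781 characters left out ...]
22, 246), (204, 21, 123, 245), (206, 19, 124, 238), (208, 19, 126, 236), (210, 20, 125, 241), (212, 20, 122, 242), (214, 20, 124, 242), (216, 19, 126, 238), (218, 18, 130, 225), (220, 17, 129, 213), (222, 18, 133, 207), (224, 17, 129, 207), (226, 17, 132, 199), (228, 18, 134, 187), (230, 17, 132, 180), (232, 17, 129, 154), (234, 17, 127, 135), (236, 17, 129, 132), (238, 18, 128, 131), (240, 18, 133, 130), (242, 17, 128, 126), (244, 17, 130, 120), (246, 17, 127, 110), (248, 16, 134, 101), (250, 13, 157, 114), (252, 12, 156, 113), (254, 12, 157, 114)]
[(426, 196), (427, 197), (428, 196), (429, 186), (430, 155), (431, 127), (432, 149), (433, 189), (434, 197), (435, 196), (436, 197), (437, 196)]
```

```bash
cat >> h.py <<'E'
def measure(f,rows,lrows,u0,u1,l0,l1):
    """wrist view: roller axis (x stations->y, at z=48) and mark line (z=18)"""
    im=cv2.GaussianBlur(f["image"],(0,0),0.8); h=cv2.cvtColor(im,cv2.COLOR_BGR2HSV).astype(int)
    m=((h[...,0]>=16)&(h[...,0]<=24)&(h[...,1]>105)&(h[...,1]<141)).astype(np.uint8)
    m[:,:u0]=0; m[:,u1:]=0; m=cv2.morphologyEx(m,cv2.MORPH_OPEN,np.ones((5,5))); m=cv2.morphologyEx(m,cv2.MORPH_CLOSE,np.ones((7,7)))
    E=[[],[]]
    for v in rows:
        u=np.flatnonzero(m[v]); E[0].append([u[0]-.5,v]); E[1].append([u[-1]+.5,v])
    e=np.array(f["eye"]); out=[]; fits=[]
    for k in E:
        d=ray(f,k,True); x=e[0]+d[:,0]*(48-e[2])/d[:,2]; ph=np.arctan2(d[:,1],-d[:,2])
        p=np.polyfit(x,ph,1)
        for _ in range(3):
            r=np.abs(np.polyval(p,x)-ph); g=r<=max(2.5*np.median(r),1e-4); p=np.polyfit(x[g],ph[g],1)
        fits.append(p); out.append((x.min().round(1),x.max().round(1)))
    xs=np.array([490,540,590.]); a=np.polyval(fits[0],xs); b=np.polyval(fits[1],xs)
    y=e[1]+np.tan((a+b)/2)*(e[2]-48); rad=np.abs(np.sin((a-b)/2))*(e[2]-48)/np.cos((a+b)/2)
    print("roller y at",xs,y.round(2),"radius",rad.round(1),"yaw",np.degrees(np.arctan(np.polyfit(xs,y,1)[0])).round(2),"x range",out)
    ys=np.flatnonzero(m[:,(u0+u1)//2]); print("roller rows",ys.min(),ys.max())
    L=[]
    for v in lrows:
        g=im[v,l0:l1].sum(1).astype(float); w=np.clip(np.median(g)-g-40,0,None)
        if w.sum()>0: L.append([l0+(w*np.arange(l1-l0)).sum()/w.sum(),v])
    P=cast(f,L,18,True); p=np.polyfit(P[:,0],P[:,1],1); print("line y at",xs,np.polyval(p,xs).round(2),"yaw",np.degrees(np.arctan(p[0])).round(2),"x",P[:,0].min().round(),P[:,0].max().round(),"rms",(P[:,1]-np.polyval(p,P[:,0])).std().round(2))
    return m
E
python3 - <<'E'
from h import *
import pickle
f=pickle.load(open("w3.pkl","rb"))
m=measure(f,range(103,200,2),range(94,192,2),180,260,422,442)
ends=[[215,95],[225,210]]
ys=np.flatnonzero(m[:,218]); 
print("ends x (top z78/48):",[cast(f,[[218,v]],78,True)[0][:2].round(1).tolist() for v in (ys.min(),ys.max())])
print("board edges",[cast(f,[[u,v]],18,True)[0][:2].round(1).tolist() for u,v in [(432,87),(431,198),(300,88),(300,203)]])
cv2.imwrite("pics/m.png",m*255)
E
```

```text
roller y at [490. 540. 590.] [410.45 414.24 418.05] radius [29.9 29.9 29.8] yaw 4.35 x range [(np.float64(478.6), np.float64(599.2)), (np.float64(478.5), np.float64(595.1))]
roller rows 98 210
line y at [490. 540. 590.] [139.14 141.05 142.96] yaw 2.19 x 484.0 614.0 rms 0.16
ends x (top z78/48): [[599.7, 404.1], [472.7, 409.8]]
board edges [[623.1, 143.9], [472.9, 138.3], [614.4, 316.5], [465.9, 317.2]]
```

>>> send_rows:
  targets: "0.01 -0.03 0.01 0 0 -1 100;0.02 -0.06 0.02 0 0 -2 100;0.03 -0.09 0.04 0 0 -2.1 100;0.0375 -0.11 0.07 0 0 -2.1 100;0.0375 -0.115 0.1 0 0 -2.1 100;0.0375 -0.115 0.12 0 0 -2.1 100;0.0375 -0.115 0.12 0 0 -2.1 100;0.0375 -0.115 0.12 0 0 -2.1 100;0.0375 -0.115 0.12 0 0 -2.1 100"
  grip_force: 3

```text
time_s: 13.6
ee_pos: [538.9, 414.3, 123.4]
ee_rot: [-179.9, -0.1, 2.1]
force: [0.7, -0.1, 0.7]
gripper_width: 91.5
gripper_force: 0.0
```

```bash
python3 - <<'E'
from h import *
s=env.state(); print(s["ee_pos"],s["ee_rot"]); print(rel([537,414,34],2.2))
E
```

```text
[538.94126716 414.27259285 123.42916027] [-1.79900353e+02 -1.40253738e-01  2.12276126e+00]
(array([-0.0022,  0.0004,  0.0894]), array([-0.1 , -0.14, -0.08]))
```

>>> send_rows:
  targets: "-0.001 0 0.03 0 0 0 100;-0.001 0 0.06 0 0 0 100;-0.001 0 0.08 0 0 0 100;-0.001 0 0.089 0 0 0 100;-0.001 0 0.089 0 0 0 95;-0.001 0 0.089 0 0 0 90;-0.001 0 0.089 0 0 0 85;-0.001 0 0.089 0 0 0 80;-0.001 0 0.089 0 0 0 76;-0.001 0 0.089 0 0 0 73;-0.001 0 0.089 0 0 0 72;-0.001 0 0.089 0 0 0 72"

```text
time_s: 14.6
ee_pos: [537.6, 413.6, 32.7]
ee_rot: [-180.0, -0.0, 2.1]
force: [-0.6, -0.6, -0.3]
gripper_width: 65.8
gripper_force: 0.0
```

>>> send_rows:
  targets: "0 0 0 0 0 0 71;0 0 0 0 0 0 70;0 0 0 0 0 0 69;0 0 0 0 0 0 68;0 0 0 0 0 0 67;0 0 0 0 0 0 66;0 0 0 0 0 0 65;0 0 0 0 0 0 65"

```text
time_s: 15.27
ee_pos: [537.6, 413.5, 32.4]
ee_rot: [180.0, 0.0, 2.1]
force: [0.4, 0.6, 1.0]
gripper_width: 60.6
gripper_force: 3.0
```

```bash
python3 - <<'E'
from h import *
s=env.state(); print(s["ee_pos"],s["ee_rot"],s["gripper_width"],s["gripper_force"],s["force"])
E
```

```text
[537.58007381 413.50249825  32.40474605] [1.79999492e+02 2.01080617e-03 2.10037073e+00] 60.60333800841077 2.9700151830911636 [0.39985591 0.5790562  1.01874153]
```

>>> send_rows:
  targets: "0 0 0 0 0 0 67;0 0 0 0 0 0 69;0 0 0 0 0 0 72;0 0 0 0 0 0 72;0 0 0 0 0 0 72;0 0.001 0 0 0 0 72;0 0.0025 0 0 0 0 72;0 0.0045 0 0 0 0 72;0 0.007 0 0 0 0 72;0 0.010 0 0 0 0 72;0 0.0135 0 0 0 0 72;0 0.0175 0 0 0 0 72"

```text
time_s: 16.27
ee_pos: [538.3, 395.7, 32.5]
ee_rot: [-180.0, -0.0, 2.1]
force: [-0.5, -0.2, -0.0]
gripper_width: 65.5
gripper_force: 0.0
```

>>> send_rows:
  targets: "0 0.004 0 0 0 0 72;0 0.008 0 0 0 0 72;0 0.012 0 0 0 0 72;0 0.016 0 0 0 0 72;0 0.02 0 0 0 0 72;0 0.024 0 0 0 0 72;0 0.028 0 0 0 0 72;0 0.032 0 0 0 0 72;0 0.036 0 0 0 0 72;0 0.04 0 0 0 0 72;0 0.044 0 0 0 0 72;0 0.048 0 0 0 0 72"

```text
time_s: 17.27
ee_pos: [540.0, 347.7, 32.4]
ee_rot: [-180.0, 0.0, 2.1]
force: [-0.4, -0.3, -0.1]
gripper_width: 65.6
gripper_force: 0.1
```

>>> send_rows:
  targets: "0 0.004 0 0 0 0 72;0 0.008 0 0 0 0 72;0 0.012 0 0 0 0 72;0 0.016 0 0 0 0 72;0 0.02 0 0 0 0 72;0 0.024 0 0 0 0 72;0 0.028 0 0 0 0 72;0 0.032 0 0 0 0 72;0 0.036 0 0 0 0 72;0 0.04 0 0 0 0 72;0 0.044 0 0 0 0 72;0 0.048 0 0 0 0 72"

```text
time_s: 18.27
ee_pos: [541.8, 299.7, 32.5]
ee_rot: [-180.0, -0.0, 2.1]
force: [-0.3, -0.4, -0.5]
gripper_width: 65.9
gripper_force: 0.1
```

>>> send_rows:
  targets: "0 0.004 0 0 0 0 72;0 0.008 0 0 0 0 72;0 0.012 0 0 0 0 72;0 0.016 0 0 0 0 72;0 0.02 0 0 0 0 72;0 0.024 0 0 0 0 72;0 0.028 0 0 0 0 72;0 0.032 0 0 0 0 72;0 0.036 0 0 0 0 72;0 0.04 0 0 0 0 72;0 0.044 0 0 0 0 72;0 0.048 0 0 0 0 72"

```text
time_s: 19.27
ee_pos: [543.5, 251.7, 32.4]
ee_rot: [-180.0, 0.0, 2.1]
force: [0.1, -0.7, 0.5]
gripper_width: 66.0
gripper_force: 0.1
```

>>> send_rows:
  targets: "0 0.0035 0 0 0 0 72;0 0.0065 0 0 0 0 72;0 0.009 0 0 0 0 72;0 0.011 0 0 0 0 72;0 0.0125 0 0 0 0 72;0 0.0135 0 0 0 0 72;0 0.014 0 0 0 0 72;0 0.014 0 0 0 0 72;0 0.014 0 0 0 0 72;0 0.014 0 0 0 0 74;0 0.014 0 0 0 0 78;0 0.014 0 0 0 0 82"

```text
time_s: 20.27
ee_pos: [544.0, 238.2, 32.5]
ee_rot: [-180.0, -0.0, 2.1]
force: [-0.4, -1.2, 1.2]
gripper_width: 73.9
gripper_force: 0.0
```

>>> send_rows:
  targets: "0 0 0 0 0 0 95;0 0 0 0 0 0 100;0 0 0 0 0 0 100;0 0 -0.03 0 0 0 100;0 0 -0.06 0 0 0 100;0 0 -0.1 0 0 0 100;-0.01 0 -0.14 0 0 0 100;-0.03 0 -0.18 0 0 0 100;-0.044 0.01 -0.208 0 0 0 100;-0.044 0.01 -0.208 0 0 0 100;-0.044 0.01 -0.208 0 0 0 100;-0.044 0.01 -0.208 0 0 0 100"

```text
time_s: 21.27
ee_pos: [500.1, 226.4, 239.9]
ee_rot: [180.0, 0.0, 2.1]
force: [-0.2, -0.3, -1.4]
gripper_width: 91.1
gripper_force: 0.0
```

```bash
python3 - <<'E'
from h import *
import pickle
f=eyes.grab_frame("wrist"); cv2.imwrite("pics/w4.png",f["image"]); pickle.dump(f,open("w4.pkl","wb"))
s=env.state(); print(s["time_s"],s["ee_pos"],s["ee_rot"],f["eye"])
print(proj(f,[[490,y,z] for y,z in [(235,48),(265,48),(205,48),(140,18)]]+[[600,y,z] for y,z in [(235,48),(265,48),(205,48),(144,18)]],True).round())
E
```

```text
21.3167 [499.98542423 226.3256619  239.04122431] [1.79957807e+02 1.26687837e-01 2.09066710e+00] [566.87179729 229.00019383 410.4357587 ]
[[307. 190.]
 [282. 190.]
 [332. 191.]
 [379. 188.]
 [310.  97.]
 [284.  97.]
 [336.  99.]
 [382. 104.]]
```

View pics/w4.png

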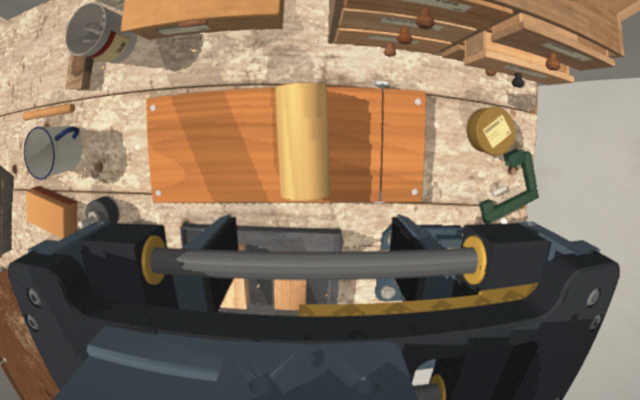

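The roller is now at x≈278–329, and the line is at x≈381, which is 70–80 px ahead.

```bash
python3 - <<'E'
from h import *
import pickle
f=pickle.load(open("w4.pkl","rb"))
m=measure(f,range(95,192,2),range(95,192,2),265,345,371,391)
u=304; ys=np.flatnonzero(m[:,u]); print([cast(f,[[u,v]],78,True)[0][:2].round(1).tolist() for v in (ys.min(),ys.max())])
for v in (100,140,185):
    q=np.flatnonzero(m[v]); print(v,q[0],q[-1])
E
```

```text
roller y at [490. 540. 590.] [236.59 240.48 244.38] radius [29.3 29.3 29.3] yaw 4.46 x range [(np.float64(488.2), np.float64(602.1)), (np.float64(490.3), np.float64(603.7))]
roller rows 83 200
line y at [490. 540. 590.] [140.24 141.62 142.99] yaw 1.58 x 486.0 611.0 rms 0.88
[[612.8, 241.0], [485.4, 236.9]]
100 276 326
140 278 327
185 281 329
```

>>> send_rows:
  targets: "0.015 -0.004 0.02 0 0 0 100;0.03 -0.008 0.04 0 0 -1 100;0.045 -0.012 0.07 0 0 -2.3 100;0.0495 -0.0123 0.1 0 0 -2.3 100;0.0495 -0.0123 0.12 0 0 -2.3 100;0.0495 -0.0123 0.12 0 0 -2.3 100;0.0495 -0.0123 0.12 0 0 -2.3 100"
  grip_force: 8

```text
time_s: 21.9
ee_pos: [548.4, 240.2, 117.9]
ee_rot: [179.9, 0.3, 4.4]
force: [0.6, 0.3, 0.7]
gripper_width: 91.1
gripper_force: 0.0
```

```bash
python3 - <<'E'
from h import *
s=env.state(); print(s["ee_pos"],s["ee_rot"]); print(rel([549,241,33],4.4)); print(s["torque"])
E
```

```text
[548.41870447 240.19957864 117.92857029] [179.90788436   0.30185638   4.38851069]
(array([ 0.0011, -0.0009,  0.0849]), array([ 0.09,  0.3 , -0.01]))
[-0.05138337  0.14374588 -0.00988913]
```

>>> send_rows:
  targets: "0 -0.001 0.03 0 0 0 100;0 -0.001 0.06 0 0 0 100;0 -0.001 0.08 0 0 0 100;0 -0.001 0.086 0 0 0 100;0 -0.001 0.086 0 0 0 95;0 -0.001 0.086 0 0 0 90;0 -0.001 0.086 0 0 0 85;0 -0.001 0.086 0 0 0 80;0 -0.001 0.086 0 0 0 76;0 -0.001 0.086 0 0 0 73;0 -0.001 0.086 0 0 0 70;0 -0.001 0.086 0 0 0 68"

```text
time_s: 22.9
ee_pos: [549.4, 241.6, 34.8]
ee_rot: [-180.0, -0.0, 4.4]
force: [-1.6, -1.0, -0.8]
gripper_width: 62.4
gripper_force: 0.0
```

>>> send_rows:
  targets: "0 0 0 0 0 0 68;0 0 0 0 0 0 68;0 0 0 0 0 0.7 68;0 0 0 0 0 1.4 68;0 0 0 0 0 2 68;0 0 0 0 0 2.6 68;0 0 0 0 0 3.2 68;0 0 0 0 0 3.8 68;0 0 0 0 0 4.2 68;0 0 0 0 0 4.2 68;0 0 0 0 0 4.2 68"

```text
time_s: 23.82
ee_pos: [549.3, 241.6, 34.4]
ee_rot: [-180.0, -0.0, 0.2]
force: [-0.9, 0.7, -1.1]
gripper_width: 61.9
gripper_force: 0.6
```

```bash
python3 - <<'E'
from h import *
s=env.state(); print(s["ee_pos"],s["ee_rot"],s["gripper_width"],s["gripper_force"],s["force"],s["torque"])
E
```

```text
[549.33539822 241.62143691  34.44690822] [-1.79997223e+02 -3.53675790e-04  1.94534743e-01] 61.94317770216809 0.5820141267031431 [-0.85010171  0.71119125 -1.12358884] [-0.02434139  0.1860811   0.03938257]
```

>>> send_rows:
  targets: "0 0 0 0 0 0.5 68;0 0 0 0 0 1 68;0 0 0 0 0 1.2 68;0 0 0 0 0 1.2 68"

```text
time_s: 24.15
ee_pos: [549.3, 241.7, 34.5]
ee_rot: [-180.0, -0.0, -1.0]
force: [-0.5, 0.8, -0.3]
gripper_width: 62.3
gripper_force: 0.7
```

>>> send_rows:
  targets: "0 0 0 0 0 0.5 68;0 0 0 0 0 0.5 68;0 0 0 0 0 0.5 68"

```text
time_s: 24.4
ee_pos: [549.3, 241.6, 34.5]
ee_rot: [-180.0, 0.0, -1.5]
force: [0.2, 0.3, -1.1]
gripper_width: 62.1
gripper_force: 0.6
```

>>> send_rows:
  targets: "0 0 0 0 0 0 75;0 0 0 0 0 0 85;0 0 0 0 0 0 100;0 0 0 0 0 0 100;0 0 -0.03 0 0 0 100;0 0 -0.06 0 0 -1 100;0 0 -0.1 0 0 -3.7 100;-0.01 0 -0.14 0 0 -3.7 100;-0.03 0.01 -0.18 0 0 -3.7 100;-0.049 0.015 -0.206 0 0 -3.7 100;-0.049 0.015 -0.206 0 0 -3.7 100;-0.049 0.015 -0.206 0 0 -3.7 100"

```text
time_s: 25.4
ee_pos: [500.2, 228.1, 242.9]
ee_rot: [-179.9, -0.3, 2.2]
force: [0.1, 0.4, -0.8]
gripper_width: 91.2
gripper_force: 0.0
```

```bash
python3 - <<'E'
import re
t=open('h.py').read()
t=t.replace("P=cast(f,L,18,True); p=np.polyfit(P[:,0],P[:,1],1);","P=cast(f,L,18,True); p=np.polyfit(P[:,0],P[:,1],1)\n    for _ in range(4):\n        r=np.abs(np.polyval(p,P[:,0])-P[:,1]); P=P[r<=max(2.5*np.median(r),.3)]; p=np.polyfit(P[:,0],P[:,1],1)\n    ")
open('h.py','w').write(t)
E
python3 - <<'E'
from h import *
import pickle
f=pickle.load(open("w4.pkl","rb")); measure(f,range(95,192,2),range(95,192,2),265,345,371,391)
for k in range(2):
    f=eyes.grab_frame("wrist"); s=env.state(); print(s["time_s"],s["ee_pos"],s["ee_rot"],f["eye"],f["attitude"])
    m=measure(f,range(95,192,2),range(95,192,2),265,345,371,391)
u=304; ys=np.flatnonzero(m[:,u]); print([cast(f,[[u,v]],78,True)[0][:2].round(1).tolist() for v in (ys.min(),ys.max())])
pickle.dump(f,open("w5.pkl","wb")); cv2.imwrite("pics/w5.png",f["image"])
E
```

```text
Traceback (most recent call last):
  File "h.py", line 52
    print("line y at",xs,np.polyval(p,xs).round(2),"yaw",np.degrees(np.arctan(p[0])).round(2),"x",P[:,0].min().round(),P[:,0].max().round(),"rms",(P[:,1]-np.polyval(p,P[:,0])).std().round(2))
                                                                                                                                                                                               ^
IndentationError: unindent does not match any outer indentation level
```

```bash
sed -i 's/^ *print("line y at"/    print("line y at"/' h.py
python3 - <<'E'
from h import *
import pickle
f=pickle.load(open("w4.pkl","rb")); measure(f,range(95,192,2),range(95,192,2),265,345,371,391)
for k in range(2):
    f=eyes.grab_frame("wrist"); s=env.state(); print(s["time_s"],s["ee_pos"],s["ee_rot"],f["eye"],f["attitude"])
    m=measure(f,range(95,192,2),range(95,192,2),265,345,371,391)
u=304; ys=np.flatnonzero(m[:,u]); print([cast(f,[[u,v]],78,True)[0][:2].round(1).tolist() for v in (ys.min(),ys.max())])
pickle.dump(f,open("w5.pkl","wb")); cv2.imwrite("pics/w5.png",f["image"])
E
```

```text
roller y at [490. 540. 590.] [236.59 240.48 244.38] radius [29.3 29.3 29.3] yaw 4.46 x range [(np.float64(488.2), np.float64(602.1)), (np.float64(490.3), np.float64(603.7))]
roller rows 83 200
line y at [490. 540. 590.] [139.75 141.34 142.93] yaw 1.82 x 489.0 611.0 rms 0.15
25.45 [499.88235583 227.90198551 240.89739113] [-1.79966537e+02 -8.05217232e-02  2.19948881e+00] [566.00639573 230.49949379 413.78987749] [-13.67211816   0.1734602  -87.84169275]
roller y at [490. 540. 590.] [239.84 242.05 244.26] radius [29.  29.1 29.2] yaw 2.53 x range [(np.float64(488.5), np.float64(603.5)), (np.float64(490.7), np.float64(605.3))]
roller rows 84 200
line y at [490. 540. 590.] [139.64 141.59 143.53] yaw 2.23 x 487.0 613.0 rms 0.91
25.5 [499.68524131 227.76174307 239.61792818] [1.79979037e+02 5.88263014e-02 2.19456583e+00] [566.30036729 230.53190939 411.55537118] [-13.87148004   0.09384564 -87.84812426]
roller y at [490. 540. 590.] [239.71 241.97 244.22] radius [29.2 29.4 29.5] yaw 2.58 x range [(np.float64(488.0), np.float64(602.3)), (np.float64(490.1), np.float64(604.1))]
roller rows 83 199
line y at [490. 540. 590.] [139.39 141.27 143.15] yaw 2.15 x 487.0 612.0 rms 0.55
[[613.0, 243.0], [486.4, 238.6]]
```

>>> send_rows:
  targets: "0.015 -0.004 0.02 0 0 0 100;0.03 -0.008 0.04 0 0 0 100;0.045 -0.012 0.07 0 0 0 100;0.05 -0.0124 0.1 0 0 0 100;0.05 -0.0124 0.12 0 0 0 100;0.05 -0.0124 0.12 0 0 0 100;0.05 -0.0124 0.15 0 0 0 100;0.05 -0.0124 0.18 0 0 0 100;0.05 -0.0124 0.2 0 0 0 100;0.05 -0.0124 0.206 0 0 0 100;0.05 -0.0124 0.206 0 0 0 95;0.05 -0.0124 0.206 0 0 0 90"

```text
time_s: 26.5
ee_pos: [550.3, 242.6, 35.2]
ee_rot: [-180.0, -0.1, 2.2]
force: [0.8, -0.1, 0.9]
gripper_width: 83.6
gripper_force: 0.0
```

>>> send_rows:
  targets: "0 0 0 0 0 0 85;0 0 0 0 0 0 80;0 0 0 0 0 0 76;0 0 0 0 0 0 73;0 0 0 0 0 0 70;0 0 0 0 0 0 68;0 0 0 0 0 0.7 68;0 0 0 0 0 1.4 68;0 0 0 0 0 2.1 68;0 0 0 0 0 2.8 68;0 0 0 0 0 3.5 68;0 0 0 0 0 4.2 68"

```text
time_s: 27.5
ee_pos: [549.4, 242.2, 34.4]
ee_rot: [180.0, 0.0, -2.1]
force: [0.0, -0.5, -0.3]
gripper_width: 62.1
gripper_force: 0.8
```

>>> send_rows:
  targets: "0 0 0 0 0 0 68;0 0 0 0 0 0 68;0 0 0 0 0 0 68"

```text
time_s: 27.75
ee_pos: [549.4, 242.2, 34.4]
ee_rot: [-180.0, 0.0, -2.0]
force: [0.4, 0.7, 0.8]
gripper_width: 62.0
gripper_force: 0.5
```

>>> send_rows:
  targets: "0 0 0 0 0 0 70;0 0 0 0 0 0 72;0 0 0 0 0 0 72;0 0 0 0 0 -2 72;0 0 0 0 0 -4.2 72;0 0 0 0 0 -4.2 72"

```text
time_s: 28.25
ee_pos: [549.5, 242.3, 34.5]
ee_rot: [-180.0, -0.0, 2.2]
force: [-0.3, -0.2, -0.3]
gripper_width: 65.6
gripper_force: 0.0
```

>>> send_rows:
  targets: "0 0.001 0 0 0 0 72;0 0.0025 0 0 0 0 72;0 0.0045 0 0 0 0 72;0 0.007 0 0 0 0 72;0 0.01 0 0 0 0 72;0 0.0135 0 0 0 0 72;0 0.0175 0 0 0 0 72;0 0.0215 0 0 0 0 72;0 0.0255 0 0 0 0 72;0 0.0295 0 0 0 0 72;0 0.0335 0 0 0 0 72;0 0.0375 0 0 0 0 72"

```text
time_s: 29.25
ee_pos: [550.9, 204.3, 34.5]
ee_rot: [-180.0, -0.0, 2.2]
force: [0.2, -0.2, 0.1]
gripper_width: 65.6
gripper_force: 0.1
```

>>> send_rows:
  targets: "0 0.004 0 0 0 0 72;0 0.008 0 0 0 0 72;0 0.012 0 0 0 0 72;0 0.016 0 0 0 0 72;0 0.02 0 0 0 0 72;0 0.024 0 0 0 0 72;0 0.028 0 0 0 0 72;0 0.032 0 0 0 0 72;0 0.036 0 0 0 0 72;0 0.04 0 0 0 0 72;0 0.044 0 0 0 0 72;0 0.048 0 0 0 0 72"

```text
time_s: 30.25
ee_pos: [552.7, 156.4, 34.4]
ee_rot: [-180.0, -0.0, 2.2]
force: [-0.1, -1.3, -0.4]
gripper_width: 65.4
gripper_force: 0.1
```

>>> send_rows:
  targets: "0 0.0035 0 0 0 0 72;0 0.007 0 0 0 0 72;0 0.01 0 0 0 0 72;0 0.0125 0 0 0 0 72;0 0.0145 0 0 0 0 72;0 0.016 0 0 0 0 72;0 0.0171 0 0 0 0 72;0 0.0178 0 0 0 0 72;0 0.0181 0 0 0 0 72;0 0.0181 0 0 0 0 72;0 0.0181 0 0 0 0 72;0 0.0181 0 0 0 0 72"

```text
time_s: 31.25
ee_pos: [553.4, 138.8, 34.4]
ee_rot: [-180.0, -0.0, 2.2]
force: [0.2, -0.7, -0.2]
gripper_width: 65.8
gripper_force: 0.0
```

>>> send_rows:
  targets: "0 0 0 0 0 0 80;0 0 0 0 0 0 90;0 0 0 0 0 0 100;0 0 0 0 0 0 100;0 0 -0.03 0 0 0 100;0 0 -0.06 0 0 0 100;0 0 -0.1 0 0 0 100;-0.01 0 -0.14 0 0 0 100;-0.03 0 -0.18 0 0 0 100;-0.053 0 -0.206 0 0 0 100;-0.053 0 -0.206 0 0 0 100;-0.053 0 -0.206 0 0 0 100"

```text
time_s: 32.25
ee_pos: [500.6, 136.9, 242.6]
ee_rot: [-179.9, -0.3, 2.2]
force: [0.3, -0.4, 0.0]
gripper_width: 91.6
gripper_force: 0.0
```

>>> send_rows:
  targets: "0 0 0 0 0 0 100;0 0 0 0 0 0 100;0 0 0 0 0 0 100"

```text
time_s: 32.5
ee_pos: [500.3, 136.5, 238.6]
ee_rot: [180.0, 0.2, 2.2]
force: [0.8, 0.7, -0.8]
gripper_width: 91.4
gripper_force: 0.0
```

```bash
python3 - <<'E'
from h import *
import pickle
f=eyes.grab_frame("wrist"); s=env.state(); print(s["time_s"],s["ee_pos"],s["ee_rot"],f["eye"],f["attitude"])
pickle.dump(f,open("w6.pkl","wb")); im=f["image"]; cv2.imwrite("pics/w6.png",cv2.resize(im[60:225,180:440],None,fx=3,fy=3,interpolation=cv2.INTER_CUBIC))
print(proj(f,[[490,139.3,18],[610,143.8,18],[553,141.6,48]],True).round(1))
E
```

```text
32.55 [500.37710385 136.51773597 238.70065202] [1.79965583e+02 1.78588200e-01 2.18406612e+00] [567.53436703 139.33828029 408.89633009] [-1.41432900e+01  2.25466893e-02 -8.78647207e+01]
[[311.4 185.6]
 [311.3  91.4]
 [311.2 137.4]]
```

View pics/w6.png

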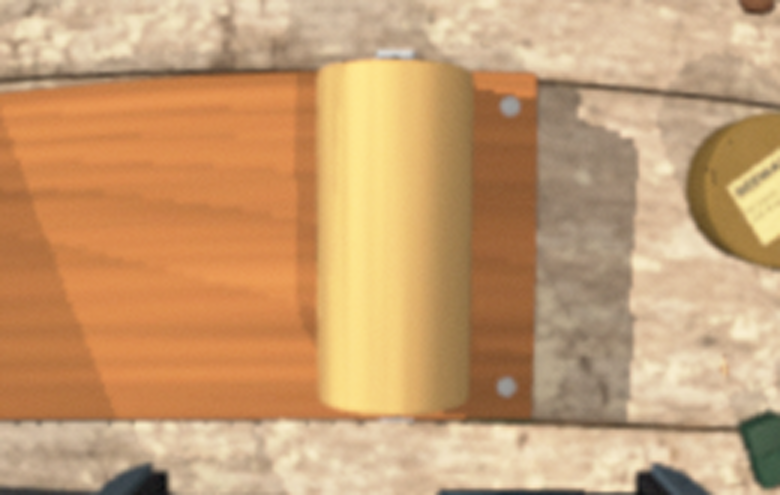

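The roller's edges run at x≈317 and 471 in the crop, so it is centred at ≈394. Both steel tabs are at x≈395, so it is centred and parallel. I'll do one numeric check, then hand in.

```bash
python3 - <<'E'
from h import *
import pickle
f=pickle.load(open("w6.pkl","rb"))
print("tabs",cast(f,[[311.7,77.7],[311.7,200]],18,True).round(1).tolist())
measure(f,range(90,190,2),range(90,190,2),270,350,330,340)
E
python3 - <<'E'
from h import *
s=env.state(); print(s["time_s"],s["qvel"].round(2).tolist()); f=eyes.grab_frame("top"); cv2.imwrite("pics/end.png",f["image"])
E
```

```text
tabs [[627.6, 144.0, 18.0], [471.0, 138.3, 18.0]]
roller y at [490. 540. 590.] [140.08 141.62 143.17] radius [29.4 29.4 29.3] yaw 1.77 x range [(np.float64(492.0), np.float64(607.6)), (np.float64(494.2), np.float64(609.7))]
roller rows 80 198
line y at [490. 540. 590.] [104.91 106.97 109.04] yaw 2.36 x 488.0 611.0 rms 0.12
32.55 [0.02, -0.17, -0.44, -0.11, 0.26, -0.02]
```

```bash
python3 -c "
from workcell import env
print(env.job_done())"
```

```text
the job is handed in; nothing more can be done
None
```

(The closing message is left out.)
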